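# Unscrew the sprung tail cap of a torch in the bench vice and set it in the parts dish

### The job

The torch clamped tail-up in the bench vice needs a new cell: swing the bench magnifier out of the way, well clear of the torch to either side, and leave it there. Unscrew the torch's orange tail cap (anticlockwise seen from above, about one and a half turns) and keep hold of it as it comes free, because the spring under the cell throws it off if nobody is holding it. Set the cap down gently, standing on its rim, inside the round steel parts dish, let go, and leave the other things on the bench where they are.

Things in the scene. Friction and masses are not known exactly. Their poses are not given: they have to be found in the camera images.
- vice: Green bench vice, fixed, holding a dark 42 mm torch upright, tail up. Origin on the torch's axis at table level; z up; x from the moving jaw and handle bar (robot's side) to the fixed jaw. It reaches 95 mm from the axis to -x, 90 mm to +x, 60 mm sideways; jaws end 102 mm above the table, and above them only the bare barrel stands, up to its shoulder at 150 mm.
- torch_mouth (a point): On the torch's axis at the barrel's shoulder, 150 mm above the table. A neck, 38 mm over its coarse right-hand thread (two starts, 8 mm of rise per turn), stands 19 mm up from here, mostly hidden in the cap. Inside it a 26 mm cell on a spring pushes the cap up with 6 to 7 N when screwed down, about 3 N where the thread ends.
- cap_center (a point): Centre of the orange ribbed tail cap: half-way up, on its axis; z up. Cap: 45 mm diameter, 34 mm tall, open below, 22 mm deep inside, its side free to grip all round. It starts screwed down, its rim 1 to 3 mm above the shoulder. Held in its upper half (grasp point 5 mm or more above this centre) it can be set on a floor without the fingertips touching the floor.
- cap: The same cap, origin at its rim's underside, 35 to 60 g. Turning anticlockwise (seen from above, under 0.3 N m) raises it 1.27 mm/rad. The thread lets go after 8.8 to 10.2 rad in all (varies), rim about 14 mm above torch_mouth; until then it cannot be pulled off and stays where let go. Then the spring throws it off unless held. Held, it lifts freely; the cell follows to 43 mm above torch_mouth, so lift the rim past that before moving aside.
- magnifier_pivot (a point): On the upright hinge axis of the bench magnifier, at the middle of its swing arm, 262 mm above the table. It tops an 18 mm post on a fixed white round foot, 156 mm diameter, 24 mm high, behind the vice as seen from the robot.
- magnifier (a joint): Angle of the magnifier's swing arm, rad, anticlockwise seen from above positive; starts near 0 with the lens over the torch (arm pointing towards the robot); range -1.4 to 1.4. Light friction (0.12 N m); it stays where it is left.
- lens_center (a point): Centre of the magnifier's lens, 262 mm above the table, 220 mm from the hinge axis. The white round head is 128 mm in diameter, from 251 to 273 mm above the table, about 65 mm above the cap, so the cap cannot be reached from above while it is there.
- magnifier_peg (a point): Middle of the upright black grip peg on the magnifier head's rim, at the end away from the hinge, 276 mm from its axis: 16 mm diameter, from the head's top at 273 mm to 318 mm above the table; the point lies 297 mm above the table. Moved along its arc, it swings the arm.
- dish_in (a point): Centre of the inner floor of the round steel parts dish, 4 mm above the table. The dish is loose (0.4 kg), empty, 144 mm over its rim, 22 mm high; its flat inner floor is about 120 mm across. It stands to the left or to the right of the vice.
- meter: Multimeter, a bystander lying on the table on the other side of the vice from the dish: 158 x 86 x 42 mm; origin at the centre of its underside.
- solder: Bystander: blue solder reel standing on its flange, 62 mm diameter, 42 mm high; origin at the centre of its underside.
- flux: Bystander: amber flux bottle, 42 mm diameter, 85 mm high; origin at the centre of its underside.
- fresh_cell: Bystander: fresh blue cell standing on end, 26 mm diameter, 62 mm high; origin at the centre of its underside.
- solar_cell: Bystander: dark blue solar panel lying flat, 150 x 130 x 6 mm; origin at the centre of its underside.
- screwdriver: Bystander: screwdriver lying on the table, about 200 mm long; origin under its middle.
Mind the look-alikes: they are no part of the job. What is shaped like the cap but green or yellow is not meant.

How it is judged:
By the outcome, as a careful person would: the job done as asked, in the order asked, and still so for the second after the job is handed in, with the robot touching nothing.
It also fails if it takes over 72 s, if anything falls off the work surface, if the arm or the gripper's body presses on something with over 40 N, if the wrist force passes 120 N, or if a joint passes its speed limit or range.

### The arm

A 6-joint arm with a two-finger parallel gripper is mounted at the origin on the work surface. World frame = base frame: x ahead of the robot, y to its left, z up, the work surface at z = 0. Lengths are in m, angles in rad, forces in N, time in s.
With the tool pointing down it reaches from about 0.35 to 0.975 m from the base axis. Payload 4.9 kg.
Tool frame: the origin (TCP) lies at the very end of the fingers, on their centre line; the grasp point (between the pads) lies 19 mm behind it (grasp_offset is the distance from the TCP to the grasp point, in m); x points along the fingers, y is the direction in which the jaws open and shut, and the axes are right-handed (so a half turn about x gives the same grasp; the last joint's range is limited). The gripper opens to 85 mm and grips with 20 to 120 N. Pads are 22 mm wide; open, the fingers measure 114 mm over their backs; the gripper's body (76 mm by 85 mm) begins 54 mm behind the grasp point. The pads swing forward as they close: fully open they stand 13 mm farther back than shut.
Start: joints at [1.215, 0.053, 1.613, -0, 1.476, -0.119], TCP at [0.147, 0.608, 0.231] pointing down, gripper open.
Joint ranges: [-3.01, 3.01], [-1.01, 2.22], [0.06, 2.58], [-1.02, 4.17], [0.09, 2.62], [-3.14, 3.14]. Speed limits (rad/s): [2.57, 2.57, 3.14, 3.14, 3.14, 3.14].

### API

Orientations are given as a rotation vector (axis times angle).
In Python, from station import get_obs, get_image, camera_model, finish_job, grasp_offset gives the robot as it stands.
- The arm moves only by the shell command python3 -m crank 'ROWS' [OPENING] [FORCE]. ROWS is JSON, a list that holds one entry, the list of rows, each a list of 4 numbers: the shift along the world's x, y, z in m, then the turn about the world's z in degrees. In form: [[[dx, dy, dz, turn], ...]]. A call has 1 to 5 rows; each row is the pose to reach, as a shift and turn from the pose commanded when the call began; what a row does not reach only later rows make up. A row lasts 1/12 s, in which the tool goes at most 41.7 mm and 7.16 degrees, less where a joint would pass 70% of its speed; a pose out of reach is approached as far as the arm can. A call with a gripper value outside its range is refused whole. OPENING is the opening, from 0 (shut) to 1 (fully open), set as the call begins (- or left out, the last holds). The fingers move at their own pace and stop on an object; FORCE is the grip in N (left out, the last holds). Time passes only in rows, so rows that repeat a pose let the fingers close. It gives the time, the measured TCP pose, the force and the opening at its end, in the units of the state.
- get_obs(): the state, without advancing time (a new reading comes with each control period).
- get_image(name): name is "scene" or "top" or "wrist"; returns (picture, depth): 400x640x3 uint8, red, green, blue; 400x640 float32, m along the optical axis (not along the pixel's ray), 0 where there is no reading.
- camera_model(name): a dict with "fx", "fy", "cx", "cy" (pixels), "xyz" and "attitude" of the camera in the world. Camera axes: x right, y down, z forward; pixel columns grow to the right and rows downward; lengths in m; the calibration is good to about 2 mm. A picture is of the moment at which its call begins: read the wrist's pose just before it. camera_model takes no time and is no camera call; for the wrist camera it gives the pose at the moment of the call.
- finish_job(): hands the job in, once; it reports no verdict.
The state is a dict: "t": time; "q": joint angles; "dq": joint speeds; "effort": joint torques, N m; "tool_pos": TCP position; "tool_rot": TCP orientation; "contact_force": force on the tool from outside, world axes, zero at the start; "wrist_torque": the same for the moment, N m; "opening": finger opening in m.
Only numpy, scipy, OpenCV 4.12 (cv2) and the standard library are available. Lean on these libraries where they do the work, as an engineer would, in place of code of your own. Each camera call takes 0.05 s, during which the arm holds its last target.

## Working session

There is one attempt and no reset: what is moved stays moved. The work goes in short steps, Python scripts to look and compute and a shell command to move; the robot and the scene stay as the last step left them, time stands still between calls to the robot, and variables do not carry over. Pictures are saved under pics/ and viewed, and the job is handed in when it is done.

```bash
ls; mkdir -p pics; cat > h.py <<'E'
import numpy as np, cv2
from station import get_obs,get_image,camera_model,finish_job,grasp_offset
from scipy.spatial.transform import Rotation as R
def cam(n):
    m=camera_model(n); return m
def snap(n,f):
    m=camera_model(n); p,d=get_image(n); cv2.imwrite('pics/'+f+'.png',p[:,:,::-1]); np.savez('pics/'+f+'.npz',p=p,d=d,m=np.array([m],dtype=object)); return p,d,m
def rot(m):
    a=np.array(m['attitude']); 
    return a if a.shape==(3,3) else R.from_rotvec(a).as_matrix() if a.size==3 else R.from_quat(a).as_matrix()
def plane(m,u,v,z):
    r=rot(m)@np.array([(u-m['cx'])/m['fx'],(v-m['cy'])/m['fy'],1.]); c=np.array(m['xyz']); return c+r*(z-c[2])/r[2]
def proj(m,P):
    c=rot(m).T@(np.array(P)-np.array(m['xyz'])); return m['fx']*c[0]/c[2]+m['cx'],m['fy']*c[1]/c[2]+m['cy']
def pts(m,d):
    v,u=np.mgrid[0:d.shape[0],0:d.shape[1]]
    c=np.stack([(u-m['cx'])/m['fx']*d,(v-m['cy'])/m['fy']*d,d],-1)
    return c@rot(m).T+np.array(m['xyz'])
E
python3 - <<'E'
from h import *
print(get_obs(),grasp_offset)
for n in('scene','top','wrist'):
    print(n,snap(n,n+'0')[2])
E
```

```text
pics
{'t': 0.0, 'q': array([ 1.21500970e+00,  5.33620119e-02,  1.61429817e+00, -2.26893932e-05,
        1.47599170e+00, -1.18979425e-01]), 'dq': array([ 0.00062553, -0.00063855, -0.00067779,  0.00032907, -0.00106527,
       -0.00062579]), 'effort': array([ 9.65297513e-04, -3.93696713e+01, -3.70170307e+01,  7.19144373e-05,
        6.72749185e-03,  9.33512808e-06]), 'tool_pos': array([0.14639969, 0.60697064, 0.23005733]), 'tool_rot': array([ 0.18434022,  1.56325164, -0.18749873]), 'contact_force': array([0.16336778, 0.62938153, 0.86261978]), 'wrist_torque': array([0.04063232, 0.02371392, 0.00174565]), 'opening': 0.08554740032354843} 0.0187
scene {'fx': 365.1777951891512, 'fy': 365.1777951891512, 'cx': 317.50692396823575, 'cy': 198.59054434615507, 'xyz': array([ 1.33762676, -0.34689959,  0.93026976]), 'attitude': array([-1.98701785, -1.30044861,  0.61020955])}
top {'fx': 444.88301133294704, 'fy': 444.88301133294704, 'cx': 317.21461718696764, 'cy': 190.657770557847, 'xyz': array([ 0.27227619, -0.01650956,  1.66859282]), 'attitude': array([-2.10966472,  2.12305712, -0.21002888])}
wrist {'fx': 333.6630210142806, 'fy': 333.6630210142806, 'cx': 313.9876790398281, 'cy': 200.561156020933, 'xyz': array([0.08019347, 0.62394472, 0.37332936]), 'attitude': array([2.28810666, 1.80518183, 0.24743558])}
```

View pics/scene0.png

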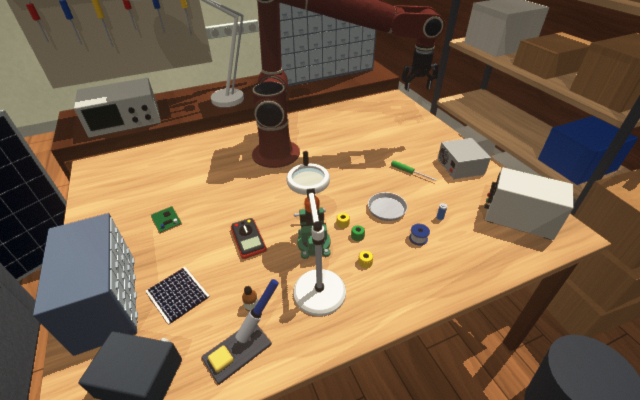

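View pics/top0.png

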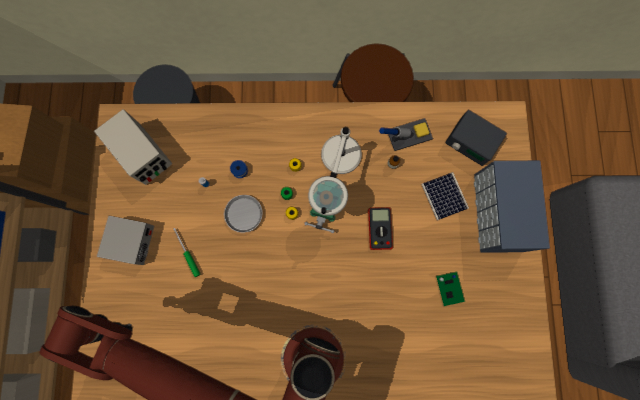

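View pics/wrist0.png

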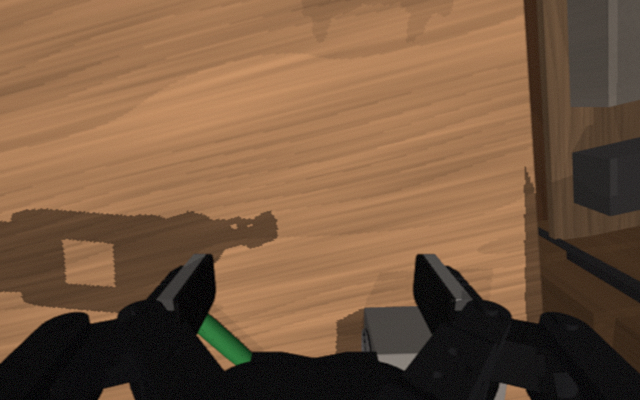

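The scene view shows the lens at (308,178) over the orange cap at (312,203), with the dish at (387,207). In the top view the dish is at (244,214), on the robot's left, with the magnifier foot at (342,154), the lens at (328,197) and the meter on the right at (381,229). Next I'll measure these.

```bash
python3 - <<'E'
from h import *
for n in('top','scene'):
    z=np.load(f'pics/{n}0.npz',allow_pickle=True);p,d,m=z['p'],z['d'],z['m'][0]
    P=pts(m,d); hsv=cv2.cvtColor(p,cv2.COLOR_RGB2HSV); 
    H,S,V=hsv[...,0].astype(int),hsv[...,1],hsv[...,2]
    ok=d>0
    def st(name,mask):
        mask=mask&ok
        nn,lab,s,c=cv2.connectedComponentsWithStats(mask.astype(np.uint8))
        for i in np.argsort(-s[1:,4])[:3]+1:
            q=P[lab==i]
            if len(q)>4: print(n,name,len(q),c[i].round(1),'med',np.median(q,0).round(3),'min',q.min(0).round(3),'max',q.max(0).round(3))
    box=(P[...,0]>0.3)&(P[...,0]<.85)&(abs(P[...,1])<.45)
    st('head z.245-.28',box&(P[...,2]>.248)&(P[...,2]<.28)&(S<110))
    st('pegtop z>.285',box&(P[...,2]>.288)&(P[...,2]<.335))
    st('foot',box&(P[...,2]>.015)&(P[...,2]<.032)&(S<60)&(V>150))
    st('orange',box&(S>150)&(H>2)&(H<14)&(P[...,2]>.13)&(P[...,2]<.22))
    st('dish',box&(P[...,2]>-.003)&(P[...,2]<.03)&(S<70)&(P[...,1]>.1))
    st('green',box&(H>45)&(H<90)&(S>100)&(P[...,2]>.06))
    st('darkhigh',box&(P[...,2]>.25)&(V<70))
E
```

```text
top head z.245-.28 1413 [329.7 188.5] med [ 0.55  -0.06   0.268] min [ 0.477 -0.122  0.252] max [0.759 0.014 0.28 ]
top pegtop z>.285 28 [345.4 129.4] med [ 0.753 -0.108  0.291] min [ 0.743 -0.117  0.289] max [ 0.761 -0.101  0.298]
top pegtop z>.285 25 [323.8 209.6] med [ 0.485 -0.036  0.317] min [ 0.479 -0.043  0.292] max [ 0.493 -0.03   0.326]
top foot 389 [331.  151.2] med [ 0.759 -0.07   0.023] min [ 0.689 -0.105  0.015] max [ 0.821 -0.035  0.031]
top foot 314 [348.5 161.3] med [ 0.718 -0.134  0.023] min [ 0.675 -0.178  0.015] max [ 0.764 -0.095  0.031]
top foot 84 [350.2 143.3] med [ 0.789 -0.143  0.023] min [ 0.77  -0.171  0.016] max [ 0.814 -0.124  0.029]
top dish 1106 [242.8 213.2] med [0.523 0.265 0.006] min [ 0.453  0.194 -0.003] max [0.591 0.333 0.03 ]
top dish 14 [245.1 172.4] med [0.678 0.258 0.008] min [ 0.667  0.254 -0.002] max [0.699 0.274 0.025]
top green 56 [321.4 214.9] med [ 0.501 -0.027  0.094] min [ 0.49  -0.068  0.061] max [0.522 0.003 0.107]
top darkhigh 37 [345.4 130.1] med [ 0.751 -0.108  0.29 ] min [ 0.742 -0.118  0.278] max [ 0.761 -0.101  0.298]
top darkh
[... 1271 characters left out ...]
] min [ 0.447  0.188 -0.002] max [0.59  0.331 0.028]
scene dish 127 [417.3 239.7] med [0.708 0.262 0.011] min [0.663 0.249 0.001] max [0.721 0.309 0.029]
scene dish 9 [439.9 218.3] med [0.646 0.401 0.003] min [0.63  0.397 0.   ] max [0.651 0.418 0.015]
scene green 6 [310.2 239.7] med [ 0.621 -0.084  0.089] min [ 0.611 -0.087  0.084] max [ 0.629 -0.081  0.092]
scene darkhigh 63 [317.  225.7] med [ 0.756 -0.115  0.29 ] min [ 0.743 -0.123  0.276] max [ 0.763 -0.102  0.293]
scene darkhigh 53 [305.1 158.7] med [ 0.492 -0.041  0.296] min [ 0.484 -0.046  0.274] max [ 0.497 -0.034  0.319]
scene darkhigh 25 [310.1 191. ] med [ 0.61  -0.074  0.273] min [ 0.601 -0.084  0.265] max [ 0.616 -0.062  0.276]
```

```bash
python3 - <<'E'
import cv2
a=cv2.imread('pics/top0.png');b=cv2.imread('pics/scene0.png')
cv2.imwrite('pics/c1.png',cv2.hconcat([cv2.resize(a[120:250,270:400],(400,400),interpolation=cv2.INTER_CUBIC),cv2.resize(b[140:270,250:380],(400,400),interpolation=cv2.INTER_CUBIC)]))
E
```

```text
(no output)
```

View pics/c1.png

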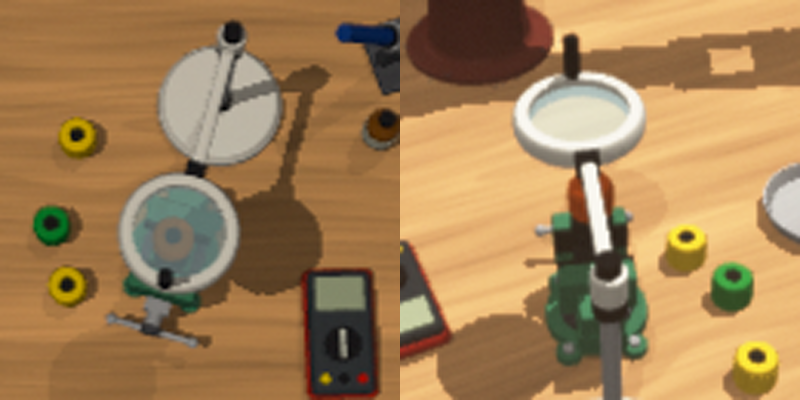

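```bash
python3 - <<'E'
from h import *
o=get_obs(); M=R.from_rotvec(o['tool_rot']).as_matrix(); print(M.round(3)); print('yaw of y',np.degrees(np.arctan2(M[1,1],M[0,1])))
pv=np.array([.751,-.110]);pg=np.array([.487,-.037]); v=pg-pv; print(np.hypot(*v),np.degrees(np.arctan2(v[1],v[0])))
a0=np.arctan2(v[1],v[0])
for k in range(0,81,5):
    a=a0+np.radians(k); q=pv+.276*np.array([np.cos(a),np.sin(a)]); print(k,(q-pg).round(4),q.round(3))
z=np.load('pics/top0.npz',allow_pickle=True)
E
```

```text
[[-0.001  0.235  0.972]
 [-0.002  0.972 -0.235]
 [-1.    -0.002 -0.   ]]
yaw of y 76.43220122868766
0.27390691849604676 164.54307182902775
0 [-0.002   0.0006] [ 0.485 -0.036]
5 [-0.0074 -0.0229] [ 0.48 -0.06]
10 [-0.0107 -0.0468] [ 0.476 -0.084]
15 [-0.012  -0.0708] [ 0.475 -0.108]
20 [-0.0111 -0.0949] [ 0.476 -0.132]
25 [-0.0082 -0.1188] [ 0.479 -0.156]
30 [-0.0032 -0.1423] [ 0.484 -0.179]
35 [ 0.0039 -0.1653] [ 0.491 -0.202]
40 [ 0.0129 -0.1876] [ 0.5   -0.225]
45 [ 0.0239 -0.2091] [ 0.511 -0.246]
50 [ 0.0367 -0.2295] [ 0.524 -0.266]
55 [ 0.0512 -0.2487] [ 0.538 -0.286]
60 [ 0.0673 -0.2666] [ 0.554 -0.304]
65 [ 0.0849 -0.283 ] [ 0.572 -0.32 ]
70 [ 0.1039 -0.2978] [ 0.591 -0.335]
75 [ 0.1241 -0.3109] [ 0.611 -0.348]
80 [ 0.1454 -0.3222] [ 0.632 -0.359]
```

```bash
python3 -m crank '[[[0.017,-0.033,0.014,0],[0.034,-0.066,0.028,0],[0.051,-0.099,0.042,0],[0.068,-0.132,0.056,0],[0.085,-0.165,0.07,0]]]' 0.5 60
python3 -m crank '[[[0.017,-0.033,0.013,0],[0.034,-0.066,0.026,0],[0.051,-0.099,0.039,0],[0.068,-0.132,0.052,0],[0.085,-0.165,0.06,0]]]'
python3 -m crank '[[[0.018,-0.034,0,0],[0.036,-0.068,0,0],[0.054,-0.102,0,0],[0.072,-0.136,0,0],[0.09,-0.17,0,0]]]'
```

```text
t: 0.57
tool_pos: [0.2318, 0.4408, 0.3014]
tool_rot: [0.185, 1.563, -0.186]
contact_force: [1.5, -0.8, 0.7]
opening: 0.0424
t: 0.98
tool_pos: [0.317, 0.276, 0.3627]
tool_rot: [0.186, 1.561, -0.184]
contact_force: [1.2, -0.4, -0.1]
opening: 0.0424
t: 1.4
tool_pos: [0.4069, 0.1057, 0.3612]
tool_rot: [0.186, 1.562, -0.186]
contact_force: [-0.2, 0.9, -0.6]
opening: 0.0424
```

```bash
python3 -m crank '[[[0.02,-0.036,0,0],[0.04,-0.072,0,0],[0.06,-0.108,0,0],[0.08,-0.143,0,0],[0.08,-0.143,0,0]]]' 
python3 - <<'E'
from h import *
snap('wrist','w1');print(get_obs()['tool_pos'])
snap('scene','s1')
E
```

```text
t: 1.82
tool_pos: [0.4882, -0.0407, 0.3596]
tool_rot: [0.19, 1.564, -0.193]
contact_force: [-0.9, 0.4, -0.1]
opening: 0.0427
[ 0.48715868 -0.03823026  0.35986582]
```

View pics/w1.png

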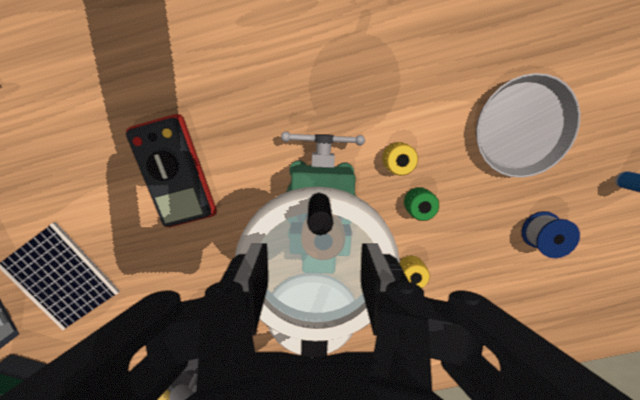

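View pics/s1.png

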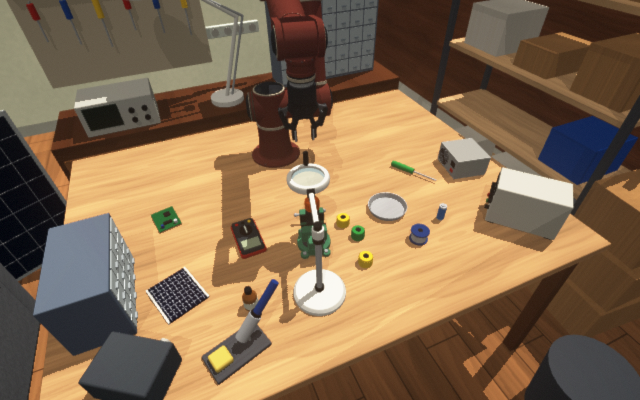

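The wrist view shows the peg's top at (319,200), roughly centred sideways between the fingers.

```bash
python3 - <<'E'
from h import *
z=np.load('pics/w1.npz',allow_pickle=True);p,d,m=z['p'],z['d'],z['m'][0]
g=p.max(2)
k=(g<60).astype(np.uint8); n,l,s,c=cv2.connectedComponentsWithStats(k[180:240,300:340]); print(s,c)
P=pts(m,d)
q=P[185:235,305:335][(g[185:235,305:335]<60)&(P[185:235,305:335,2]>.28)]
print(np.median(q,0),q.min(0),q.max(0)); t=q[q[:,2]>.312]; print(len(t),t.mean(0))
print(plane(m,319,201,.318))
E
```

```text
[[   0    0   40   60 1562]
 [   8   13   25   42  838]] [[19.5921895  26.92765685]
 [19.32816229 34.2947494 ]]
[ 0.48233289 -0.03558961  0.31764613] [ 0.42227311 -0.04315046  0.28014171] [ 0.49338617 -0.0233352   0.50285359]
543 [ 0.48493145 -0.03582106  0.31891516]
[ 0.47341966 -0.03339992  0.318     ]
```

```bash
python3 -m crank '[[[-0.003,0.002,-0.03,0],[-0.003,0.002,-0.06,0],[-0.003,0.002,-0.074,0],[-0.003,0.002,-0.074,0],[-0.003,0.002,-0.074,0]]]' 0.3
```

```text
t: 2.33
tool_pos: [0.4831, -0.0326, 0.2872]
tool_rot: [0.185, 1.564, -0.185]
contact_force: [0.3, 0.5, 0.4]
opening: 0.0259
```

```bash
python3 -m crank '[[[-0.005,-0.023,0,5],[-0.009,-0.047,0,10],[-0.010,-0.071,0,15],[-0.009,-0.095,0,20],[-0.006,-0.119,0,25]]]'
python3 - <<'E'
from h import *
snap('scene','s2')
E
```

```text
t: 2.75
tool_pos: [0.4783, -0.1534, 0.2905]
tool_rot: [-0.162, 1.561, 0.159]
contact_force: [0.2, 0.9, 0.7]
opening: 0.0257
```

View pics/s2.png

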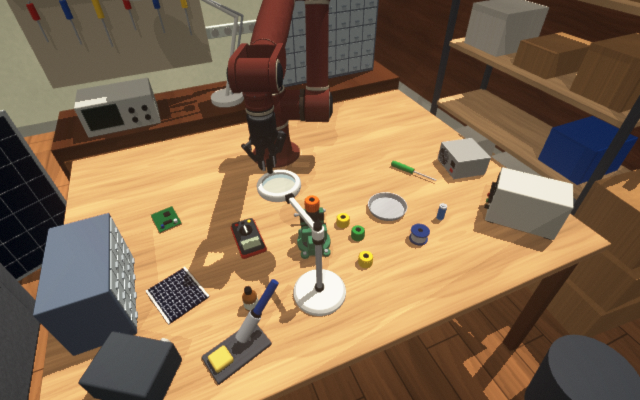

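The magnifier is following, with its head now at (279,185), and the orange cap is exposed at (312,205).

```bash
python3 -m crank '[[[0.005,-0.023,0,5],[0.012,-0.046,0,10],[0.021,-0.069,0,15],[0.032,-0.090,0,20],[0.045,-0.111,0,25]]]'
python3 -m crank '[[[0.0145,-0.019,0,5],[0.0305,-0.037,0,10],[0.048,-0.0535,0,15],[0.067,-0.068,0,20],[0.072,-0.071,0,22]]]'
python3 -m crank '[[[0,0,0,0],[0,0,0.03,0],[0,0,0.07,0],[0,0,0.085,0],[0,0,0.085,0]]]' 0.5
python3 - <<'E'
from h import *
snap('scene','s3');snap('top','t3')
E
```

```text
t: 3.22
tool_pos: [0.5237, -0.2646, 0.2903]
tool_rot: [-0.503, 1.51, 0.499]
contact_force: [0.1, 1.1, 0.3]
opening: 0.0259
t: 3.63
tool_pos: [0.6087, -0.3187, 0.2889]
tool_rot: [-0.773, 1.445, 0.755]
contact_force: [-0.4, -0.1, -0.4]
opening: 0.0256
t: 4.05
tool_pos: [0.6074, -0.3165, 0.381]
tool_rot: [-0.78, 1.44, 0.749]
contact_force: [0.4, 0.1, 0.9]
opening: 0.0426
```

View pics/s3.png

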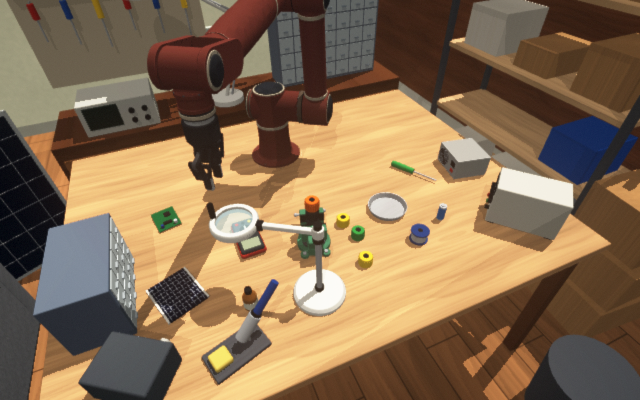

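View pics/t3.png

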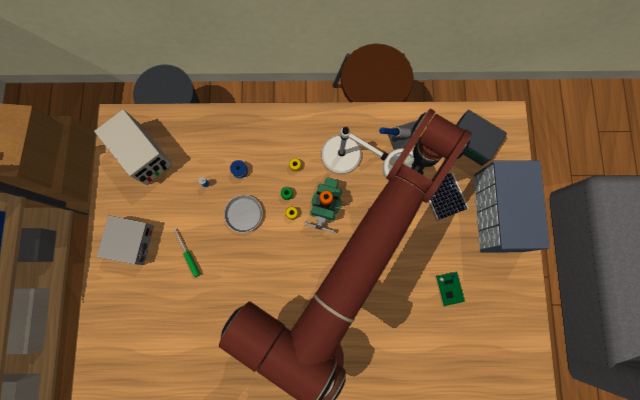

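The magnifier is swung to the right, with its head at (234,223) in the scene view, and the cap is clear at (312,203) in the scene view and (326,198) in the top view. Next I'll locate the cap.

```bash
python3 - <<'E'
from h import *
from scipy.optimize import least_squares
for n,f in(('top','t3'),('scene','s3')):
    z=np.load(f'pics/{f}.npz',allow_pickle=True);p,d,m=z['p'],z['d'],z['m'][0]
    P=pts(m,d); hsv=cv2.cvtColor(p,cv2.COLOR_RGB2HSV); H,S,V=[hsv[...,i].astype(int) for i in range(3)]
    k=(S>180)&(H<14)&(V>90)&(P[...,0]>.45)&(P[...,0]<.65)&(P[...,1]>-.15)&(P[...,1]<.05)&(P[...,2]>.12)&(P[...,2]<.22)
    q=P[k]; print(n,k.sum(),np.median(q,0).round(4),q.min(0).round(3),q.max(0).round(3))
    t=q[q[:,2]>.18]; print(' topface',len(t),t.mean(0).round(4),np.median(t[:,2]),t.min(0).round(3),t.max(0).round(3))
    sd=q[(q[:,2]<.18)&(q[:,2]>.155)]
    if len(sd)>20:
        r=least_squares(lambda c:np.hypot(sd[:,0]-c[0],sd[:,1]-c[1])-.0225,[.56,-.05]); print(' side fit',len(sd),r.x.round(4),np.std(r.fun).round(4))
    v,u=np.nonzero(k); print(' px',u.mean(),v.mean())
    mu=cv2.minEnclosingCircle(np.stack([u,v],1).astype(np.float32)); print(' circ',mu, plane(m,*mu[0],.187).round(4))
    for nm,lo,hi,x in (('dish',.012,.027,(.43,.62,.17,.36)),):
        kk=(P[...,2]>lo)&(P[...,2]<hi)&(P[...,0]>x[0])&(P[...,0]<x[1])&(P[...,1]>x[2])&(P[...,1]<x[3])&(S<80); w=P[kk]
        r=least_squares(lambda c:np.hypot(w[:,0]-c[0],w[:,1]-c[1])-c[2],[.52,.26,.07],loss='soft_l1',f_scale=.003); print(' dish',len(w),r.x.round(4))
E
```

```text
top 116 [ 0.546  -0.0455  0.1869] [ 0.529 -0.066  0.164] [ 0.571 -0.025  0.197]
 topface 103 [ 0.5496 -0.0452  0.1873] 0.18741672978774715 [ 0.529 -0.066  0.18 ] [ 0.571 -0.025  0.197]
 px 325.8189655172414 197.29310344827587
 circ ((325.78570556640625, 197.07142639160156), 6.550530433654785) [ 0.5485 -0.0448  0.187 ]
 dish 247 [0.5207 0.262  0.0665]
scene 165 [ 0.5663 -0.0545  0.179 ] [ 0.537 -0.071  0.15 ] [ 0.577 -0.029  0.191]
 topface 80 [ 0.5592 -0.0516  0.185 ] 0.185136123590467 [ 0.537 -0.07   0.181] [ 0.574 -0.029  0.191]
 side fit 80 [ 0.5508 -0.048 ] 0.0013
 px 311.5939393939394 204.61212121212122
 circ ((311.5, 203.9545440673828), 8.173076629638672) [ 0.5723 -0.0565  0.187 ]
 dish 222 [0.5206 0.2591 0.0684]
```

```bash
python3 - <<'E'
from h import *
o=get_obs();print(o['q'].round(3),o['t']);M=R.from_rotvec(o['tool_rot']).as_matrix();print(np.degrees(np.arctan2(M[1,1],M[0,1])))
E
python3 -m crank '[[[-0.008,0.038,0,-7],[-0.016,0.076,0,-14],[-0.024,0.114,0,-21],[-0.032,0.152,0,-28],[-0.04,0.19,0,-35]]]' 1
python3 -m crank '[[[-0.006,0.030,0,-7],[-0.012,0.060,0,-14],[-0.018,0.078,0,-21],[-0.018,0.078,0,-28],[-0.018,0.078,0,-30]]]'
python3 - <<'E'
from h import *
snap('wrist','w4')
o=get_obs();print(o['tool_pos'],o['q'].round(3),o['t']);M=R.from_rotvec(o['tool_rot']).as_matrix();print(np.degrees(np.arctan2(M[1,1],M[0,1])))
E
```

```text
[-0.583  0.145  1.28  -0.016  1.713 -3.135] 4.15
146.11237980589564
t: 4.57
tool_pos: [0.5646, -0.1246, 0.3694]
tool_rot: [-0.285, 1.57, 0.283]
contact_force: [0.3, -0.4, 1.0]
opening: 0.0853
t: 4.98
tool_pos: [0.547, -0.0468, 0.3699]
tool_rot: [0.125, 1.586, -0.123]
contact_force: [0.2, -0.3, -0.4]
opening: 0.0856
[ 0.54709296 -0.04741428  0.36977742] [-0.221 -0.16   1.591 -0.002  1.729 -1.635] 5.0333
80.99067844083662
```

View pics/w4.png

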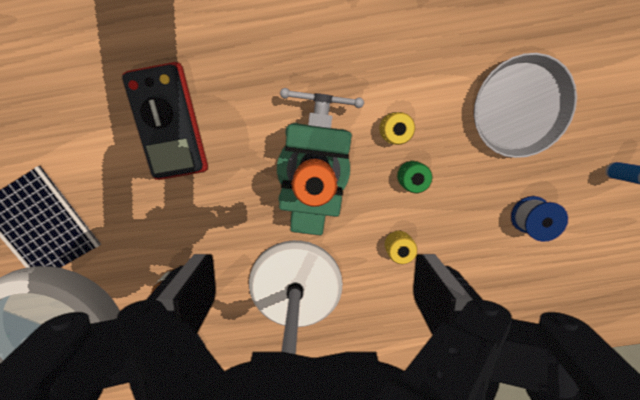

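The wrist view shows the orange cap at (315,184), with nothing above it.

```bash
python3 - <<'E'
from h import *
from scipy.optimize import least_squares
z=np.load('pics/w4.npz',allow_pickle=True);p,d,m=z['p'],z['d'],z['m'][0]
P=pts(m,d); hsv=cv2.cvtColor(p,cv2.COLOR_RGB2HSV); H,S,V=[hsv[...,i].astype(int) for i in range(3)]
k=((S>180)&(H<14)&(V>60)); k[:,:270]=0;k[:,360:]=0
q=P[k]; print(k.sum(),np.median(q,0),q.min(0),q.max(0)); t=q[q[:,2]>.18]
kk=k&(P[...,2]>.182); v,u=np.nonzero(kk); c,r=cv2.minEnclosingCircle(np.stack([u,v],1).astype(np.float32))
print(c,r,np.median(P[kk][:,2]),plane(m,*c,.187),t.mean(0), 'pred r px',.0225*m['fx']/np.median(d[kk]))
# dish
kk=(S<80)&(P[...,2]>.014)&(P[...,2]<.027)&(P[...,1]>.15)&(P[...,1]<.36)&(P[...,0]>.4)&(P[...,0]<.63);w=P[kk]
r=least_squares(lambda c:np.hypot(w[:,0]-c[0],w[:,1]-c[1])-c[2],[.52,.26,.07],loss='soft_l1',f_scale=.003); print(' dish',len(w),r.x.round(4))
E
```

```text
1395 [ 0.54661438 -0.04608335  0.18598158] [ 0.48219115 -0.07894015  0.08530662] [ 0.58206415 -0.02224599  0.51426879]
(314.177978515625, 182.82203674316406) 22.774503707885742 0.1861040348056554 [ 0.54891746 -0.04629887  0.187     ] [ 0.54956025 -0.04686045  0.18775301] pred r px 22.42485
 dish 1602 [0.52   0.2593 0.0686]
```

```bash
python3 -m crank '[[[0.003,0.001,0,-7],[0.003,0.001,0,-14],[0.003,0.001,0,-21],[0.003,0.001,0,-28],[0.003,0.001,0,-35]]]' 1 60
python3 -m crank '[[[0,0,0,-7],[0,0,0,-14],[0,0,0,-21],[0,0,0,-28],[0,0,0,-35]]]'
python3 -m crank '[[[0,0,0,-7],[0,0,0,-14],[0,0,0,-21],[0,0,0,-28],[0,0,0,-35]]]'
python3 -m crank '[[[0,0,0,-7],[0,0,0,-14],[0,0,0,-21],[0,0,0,-28],[0,0,0,-35]]]'
python3 -m crank '[[[0,0,-0.02,-7],[0,0,-0.04,-14],[0,0,-0.06,-21],[0,0,-0.08,-28],[0,0,-0.1,-35]]]'
python3 -m crank '[[[0,0,0,-7],[0,0,0,-14],[0,0,0,-21],[0,0,0,-28],[0,0,0,-35]]]'
python3 -m crank '[[[0,0,0,-7],[0,0,0,-14],[0,0,0,-21],[0,0,0,-28],[0,0,0,-35]]]'
python3 -m crank '[[[0,0,0,-7],[0,0,0,-14],[0,0,0,-14]]]'
python3 - <<'E'
from h import *
o=get_obs();print(o['tool_pos'],o['q'].round(3),o['t']);M=R.from_rotvec(o['tool_rot']).as_matrix();print(M.round(3))
snap('wrist','w5')
E
```

```text
t: 5.45
tool_pos: [0.5505, -0.0475, 0.3699]
tool_rot: [0.609, 1.503, -0.601]
contact_force: [0.3, -0.5, -0.5]
opening: 0.0859
t: 5.87
tool_pos: [0.5505, -0.0476, 0.3699]
tool_rot: [1.079, 1.308, -1.065]
contact_force: [0.1, -0.4, 1.6]
opening: 0.0858
t: 6.28
tool_pos: [0.5505, -0.0475, 0.3699]
tool_rot: [1.525, 0.99, -1.507]
contact_force: [-0.0, 0.2, -0.9]
opening: 0.085
t: 6.7
tool_pos: [0.5505, -0.0475, 0.3699]
tool_rot: [1.933, 0.535, -1.909]
contact_force: [-0.2, 0.2, 0.8]
opening: 0.0852
t: 7.12
tool_pos: [0.5501, -0.0474, 0.2691]
tool_rot: [-2.197, 0.08, 2.17]
contact_force: [-0.4, -0.5, -0.7]
opening: 0.0858
t: 7.53
tool_pos: [0.5502, -0.0475, 0.2699]
tool_rot: [-1.838, 0.656, 1.816]
contact_force: [0.1, 0.1, -0.5]
opening: 0.0851
t: 7.95
tool_pos: [0.5502, -0.0474, 0.27]
tool_rot: [-1.42, 1.077, 1.403]
contact_force: [-0.5, 0.1, 0.5]
opening: 0.0853
t: 8.2
tool_pos: [0.5503, -0.0475, 0.2701]
tool_rot: [-1.245, 1.205, 1.23]
contact_force: [-0.3, 0.3, 0.3]
opening: 0.0849
[ 0.55028888 -0.04746115  0.27007253] [-0.213 -0.141  1.736 -0.015  1.545  2.894] 8.2
[[-0.002 -0.999 -0.035]
 [-0.015 -0.035  0.999]
 [-1.     0.002 -0.015]]
```

View pics/w5.png

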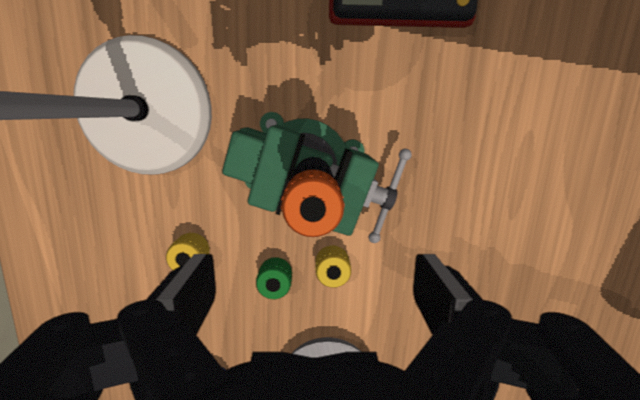

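```bash
python3 - <<'E'
from h import *
z=np.load('pics/w5.npz',allow_pickle=True);p,d,m=z['p'],z['d'],z['m'][0]
P=pts(m,d); hsv=cv2.cvtColor(p,cv2.COLOR_RGB2HSV); H,S,V=[hsv[...,i].astype(int) for i in range(3)]
k=((S>180)&(H<14)&(V>60))&(P[...,2]>.181)&(P[...,2]<.193); v,u=np.nonzero(k); c,r=cv2.minEnclosingCircle(np.stack([u,v],1).astype(np.float32))
print(c,r,np.median(P[k][:,2]),plane(m,*c,.187),.0225*m['fx']/np.median(d[k]))
E
```

```text
(311.9838562011719, 206.5) 31.02024269104004 0.18609383609858646 [ 0.55203358 -0.04874407  0.187     ] 31.684147
```

```bash
python3 -m crank '[[[0,0,-0.035,0],[0,0,-0.07,0],[0,0,-0.1,0],[0,0,-0.112,0],[0,0,-0.112,0]]]'
python3 -m crank '[[[0,0,0,0],[0,0,0,0],[0,0,0,0],[0,0,0,0],[0,0,0,0]]]' 0.3 60
python3 - <<'E'
from h import *
o=get_obs();print(o);snap('scene','s6')
E
```

```text
t: 8.67
tool_pos: [0.5483, -0.047, 0.1551]
tool_rot: [-1.244, 1.206, 1.237]
contact_force: [-1.1, 0.4, -1.6]
opening: 0.0849
t: 9.08
tool_pos: [0.552, -0.048, 0.1627]
tool_rot: [-1.25, 1.202, 1.227]
contact_force: [-3.8, -0.1, 5.8]
opening: 0.0433
{'t': 9.0833, 'q': array([-0.21313521, -0.06664077,  1.84841055, -0.01591858,  1.35372338,
        2.89506154]), 'dq': array([-0.00088879, -0.00028852, -0.00040058, -0.00018639, -0.00094287,
       -0.00025949]), 'effort': array([ 2.83464761e-01, -2.96707213e+01, -3.42401576e+01,  2.78931409e-01,
       -1.23206958e+00,  9.78585187e-03]), 'tool_pos': array([ 0.55199264, -0.04799091,  0.16269415]), 'tool_rot': array([-1.2496307 ,  1.20200102,  1.22661055]), 'contact_force': array([-3.77594037, -0.12754737,  5.84886779]), 'wrist_torque': array([-0.00789272,  0.77516204,  0.01506348]), 'opening': 0.04332780061391668}
```

View pics/s6.png

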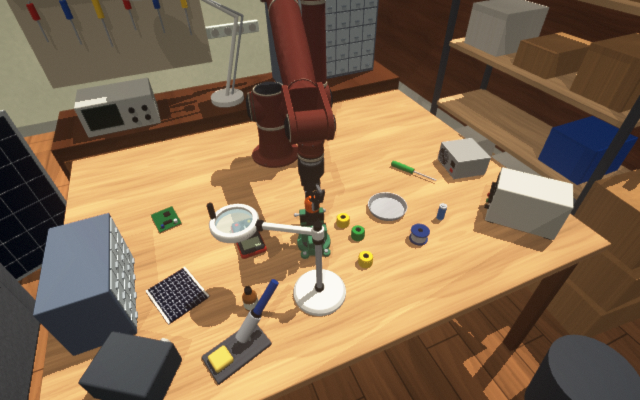

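The cap is gripped. I'll start unscrewing.

```bash
python3 -m crank '[[[0.001,0,0.0015,7],[0.001,0,0.0025,14],[0.001,0,0.003,21],[0.001,0,0.003,28],[0.001,0,0.003,35]]]'
python3 - <<'E'
from h import *
o=get_obs();print(o['q'].round(3),o['wrist_torque'])
E
python3 -m crank '[[[0,0,0.0002,7],[0,0,0.0003,14],[0,0,0.0005,21],[0,0,0.0006,28],[0,0,0.0008,35]]]'
python3 - <<'E'
from h import *
o=get_obs();print(o['q'].round(3),o['wrist_torque'])
snap('scene','s7');snap('wrist','w7')
E
```

```text
t: 9.55
tool_pos: [0.5521, -0.0476, 0.164]
tool_rot: [-1.687, 0.833, 1.661]
contact_force: [-4.2, 0.3, 1.1]
opening: 0.0434
[-0.215 -0.072  1.851 -0.01   1.351  2.275] [ 0.03978303  0.71111913 -0.1043076 ]
t: 9.97
tool_pos: [0.5525, -0.0474, 0.1649]
tool_rot: [-2.073, 0.319, 2.04]
contact_force: [-1.6, 1.3, 0.3]
opening: 0.0435
[-0.22  -0.076  1.853 -0.     1.348  1.658] [ 0.20476804  0.20723805 -0.10356847]
```

View pics/w7.png

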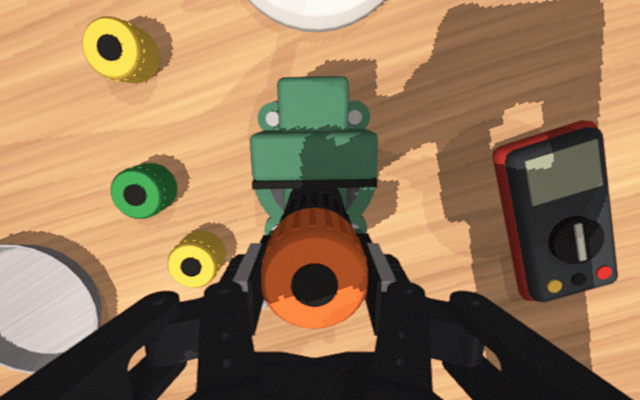

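```bash

python3 -m crank '[[[0,0,0.0002,7],[0,0,0.0003,14],[0,0,0.0005,21],[0,0,0.0006,28],[0,0,0.0008,35]]]'
python3 -m crank '[[[0,0,0.0002,7],[0,0,0.0003,14],[0,0,0.0005,21],[0,0,0.0006,28],[0,0,0.0008,35]]]'
python3 -m crank '[[[0,0,0.0002,7],[0,0,0.0003,14],[0,0,0.0005,21],[0,0,0.0006,28],[0,0,0.0008,35]]]'
python3 -m crank '[[[0,0,0.0002,7],[0,0,0.0003,14],[0,0,0.0005,21],[0,0,0.0006,28],[0,0,0.0008,35]]]'
python3 - <<'E'
from h import *
o=get_obs();print(o['q'].round(3),o['wrist_torque'])
snap('wrist','w8')
z=np.load('pics/w8.npz',allow_pickle=True);p,d,m=z['p'],z['d'],z['m'][0]
P=pts(m,d); hsv=cv2.cvtColor(p,cv2.COLOR_RGB2HSV); H,S,V=[hsv[...,i].astype(int) for i in range(3)]
k=((S>180)&(H<14)&(V>60))&(P[...,2]>.15)&(P[...,2]<.22); print(k.sum(),np.percentile(P[k][:,2],[50,70,80,90,95]))
z=np.load('pics/w7.npz',allow_pickle=True);p,d,m=z['p'],z['d'],z['m'][0]
P=pts(m,d); hsv=cv2.cvtColor(p,cv2.COLOR_RGB2HSV); H,S,V=[hsv[...,i].astype(int) for i in range(3)]
k=((S>180)&(H<14)&(V>60))&(P[...,2]>.15)&(P[...,2]<.22); print(k.sum(),np.percentile(P[k][:,2],[50,70,80,90,95]))
E
```

```text
t: 10.48
tool_pos: [0.5525, -0.0472, 0.1656]
tool_rot: [2.077, 0.316, -2.045]
contact_force: [-2.8, 1.5, 4.4]
opening: 0.043
t: 10.9
tool_pos: [0.5525, -0.047, 0.1663]
tool_rot: [1.692, 0.83, -1.665]
contact_force: [-2.9, 2.9, 2.9]
opening: 0.0434
t: 11.32
tool_pos: [0.5522, -0.0469, 0.167]
tool_rot: [1.257, 1.199, -1.237]
contact_force: [-4.2, 2.4, 2.0]
opening: 0.0436
t: 11.73
tool_pos: [0.552, -0.0469, 0.1678]
tool_rot: [0.794, 1.44, -0.781]
contact_force: [-5.1, 2.4, 2.7]
opening: 0.0431
[-0.225 -0.061  1.835  0.012  1.381 -0.79 ] [ 0.49060891  0.86532227 -0.10863674]
8615 [0.19024642 0.19071433 0.19095066 0.19126977 0.19150925]
8588 [0.1873861  0.18783789 0.18806299 0.18837222 0.18861221]
```

View pics/w8.png

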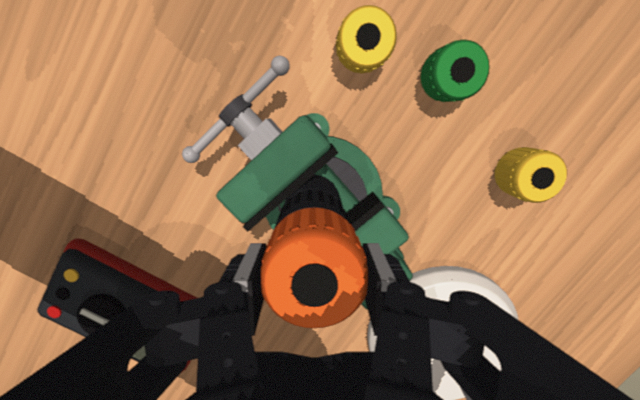

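The cap top rose 2.9 mm over 140°, against about 3.1 mm expected, so the grip isn't slipping.

```bash

python3 -m crank '[[[-0.001,0,0.0002,7],[-0.001,0,0.0003,14],[-0.001,0,0.0005,21],[-0.001,0,0.0006,28],[-0.001,0,0.0008,35]]]'
python3 -m crank '[[[0,0,0.0002,7],[0,0,0.0003,14],[0,0,0.0005,21],[0,0,0.0006,28],[0,0,0.0008,35]]]'
python3 -m crank '[[[0,0,0.0002,7],[0,0,0.0003,14],[0,0,0.0005,21],[0,0,0.0006,28],[0,0,0.0008,35]]]'
python3 -m crank '[[[0,0,0.0002,7],[0,0,0.0004,14],[0,0,0.0005,21],[0,0,0.0005,21]]]'
python3 - <<'E'
from h import *
o=get_obs();print(o['q'].round(3),o['wrist_torque'],o['tool_pos'])
E
```

```text
t: 12.2
tool_pos: [0.5516, -0.0471, 0.1687]
tool_rot: [0.315, 1.563, -0.309]
contact_force: [-3.2, 2.6, 2.4]
opening: 0.0432
t: 12.62
tool_pos: [0.5515, -0.0473, 0.1694]
tool_rot: [-0.169, 1.579, 0.167]
contact_force: [-3.1, 1.9, 1.8]
opening: 0.0436
t: 13.03
tool_pos: [0.5515, -0.0476, 0.1702]
tool_rot: [-0.651, 1.487, 0.64]
contact_force: [-2.1, 0.8, 1.2]
opening: 0.0434
t: 13.37
tool_pos: [0.5516, -0.0477, 0.1707]
tool_rot: [-0.932, 1.379, 0.916]
contact_force: [-0.5, -0.5, 1.0]
opening: 0.0436
[-0.213 -0.07   1.838 -0.016  1.375 -2.968] [0.05229688 0.37471114 0.0526654 ] [ 0.55160554 -0.04768919  0.17071807]
```

```bash

python3 -m crank '[[[0,0,0,0],[0,0,0,0],[0,0,0,0]]]' 0.68 60
python3 - <<'E'
from h import *
o=get_obs();print(o['tool_pos'],o['opening'],o['contact_force'])
snap('wrist','w9')
E
```

```text
t: 13.62
tool_pos: [0.5518, -0.0477, 0.1702]
tool_rot: [-0.931, 1.379, 0.914]
contact_force: [0.0, 0.4, 0.1]
opening: 0.0579
[ 0.55178988 -0.04769115  0.17015613] 0.05790668762173657 [0.00631962 0.42965093 0.10033678]
```

View pics/w9.png

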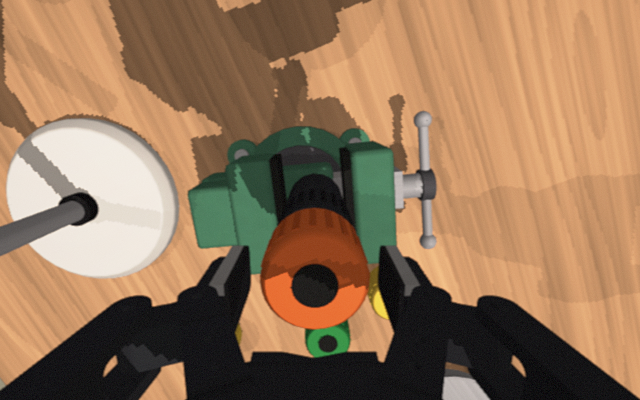

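The fingers are clear on both sides of the cap. Unwinding for the second stroke, 5 mm lower.

```bash

python3 -m crank '[[[0,0,-0.002,-7],[0,0,-0.004,-14],[0,0,-0.005,-21],[0,0,-0.005,-28],[0,0,-0.005,-35]]]'
python3 -m crank '[[[0,0,0,-7],[0,0,0,-14],[0,0,0,-21],[0,0,0,-28],[0,0,0,-35]]]'
python3 -m crank '[[[0,0,0,-7],[0,0,0,-14],[0,0,0,-21],[0,0,0,-28],[0,0,0,-35]]]'
python3 -m crank '[[[0,0,0,-7],[0,0,0,-14],[0,0,0,-21],[0,0,0,-28],[0,0,0,-35]]]'
python3 -m crank '[[[0,0,0,-7],[0,0,0,-14],[0,0,0,-21],[0,0,0,-28],[0,0,0,-35]]]'
python3 -m crank '[[[0,0,0,-7],[0,0,0,-14],[0,0,0,-21],[0,0,0,-28],[0,0,0,-35]]]'
python3 -m crank '[[[0,0,0,-7],[0,0,0,-14],[0,0,0,-21],[0,0,0,-28],[0,0,0,-35]]]'
python3 -m crank '[[[0,0,0,-7],[0,0,0,-14],[0,0,0,-21],[0,0,0,-28],[0,0,0,-35]]]'
python3 -m crank '[[[0,0,0,0],[0,0,0,0],[0,0,0,0],[0,0,0,0]]]' 0.3 80
python3 - <<'E'
from h import *
o=get_obs();print(o['q'].round(3),o['wrist_torque'],o['tool_pos'])
snap('wrist','w10')
E
```

```text
t: 14.08
tool_pos: [0.5515, -0.0476, 0.1648]
tool_rot: [-0.451, 1.539, 0.443]
contact_force: [-0.2, -0.5, 0.5]
opening: 0.0581
t: 14.5
tool_pos: [0.5516, -0.0476, 0.1649]
tool_rot: [0.032, 1.585, -0.032]
contact_force: [0.2, 0.1, -0.0]
opening: 0.0581
t: 14.92
tool_pos: [0.5516, -0.0477, 0.1649]
tool_rot: [0.515, 1.524, -0.508]
contact_force: [-0.7, 0.4, 0.1]
opening: 0.0581
t: 15.33
tool_pos: [0.5516, -0.0477, 0.165]
tool_rot: [0.989, 1.352, -0.974]
contact_force: [-0.3, -0.6, 1.0]
opening: 0.0585
t: 15.75
tool_pos: [0.5516, -0.0477, 0.1649]
tool_rot: [1.442, 1.06, -1.42]
contact_force: [0.4, 0.1, -0.2]
opening: 0.0582
t: 16.17
tool_pos: [0.5516, -0.0477, 0.165]
tool_rot: [1.859, 0.634, -1.83]
contact_force: [0.4, -0.2, 0.2]
opening: 0.0584
t: 16.58
tool_pos: [0.5516, -0.0476, 0.165]
tool_rot: [2.216, 0.052, -2.181]
contact_force: [-0.4, 0.1, 0.2]
opening: 0.058
t: 17.0
tool_pos: [0.5516, -0.0476, 0.165]
tool_rot: [-1.918, 0.556, 1.887]
contact_force: [-0.6, -0.5, 0.0]
opening: 0.0577
t: 17.33
tool_pos: [0.5516, -0.0476, 0.1653]
tool_rot: [-1.924, 0.548, 1.893]
contact_force: [-1.1, 0.4, 2.1]
opening: 0.0431
[-0.218 -0.077  1.854 -0.005  1.35   1.909] [0.10178939 0.13548924 0.03666281] [ 0.55157841 -0.0475724   0.16531409]
```

View pics/w10.png

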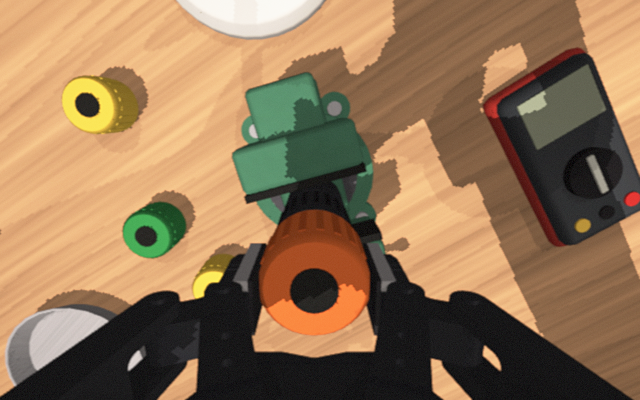

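```bash

python3 -m crank '[[[0,0,0.0002,7],[0,0,0.0003,14],[0,0,0.0005,21],[0,0,0.0006,28],[0,0,0.0008,35]]]'
python3 -m crank '[[[0,0,0.0002,7],[0,0,0.0003,14],[0,0,0.0005,21],[0,0,0.0006,28],[0,0,0.0008,35]]]'
python3 -m crank '[[[0,0,0.0002,7],[0,0,0.0003,14],[0,0,0.0005,21],[0,0,0.0006,28],[0,0,0.0008,35]]]'
python3 -m crank '[[[0,0,0.0002,7],[0,0,0.0003,14],[0,0,0.0005,21],[0,0,0.0006,28],[0,0,0.0008,35]]]'
python3 -m crank '[[[0,0,0.0002,7],[0,0,0.0003,14],[0,0,0.0005,21],[0,0,0.0006,28],[0,0,0.0008,35]]]'
python3 - <<'E'
from h import *
o=get_obs();print(o['q'].round(3),o['wrist_torque'],o['tool_pos'])
E
```

```text
t: 17.8
tool_pos: [0.5517, -0.0477, 0.166]
tool_rot: [2.209, 0.067, -2.173]
contact_force: [-0.6, 0.4, 2.0]
opening: 0.0432
t: 18.22
tool_pos: [0.5517, -0.0477, 0.1668]
tool_rot: [1.85, 0.645, -1.821]
contact_force: [0.1, -0.3, 1.5]
opening: 0.0431
t: 18.63
tool_pos: [0.5517, -0.0477, 0.1676]
tool_rot: [1.432, 1.068, -1.409]
contact_force: [-0.7, 0.4, 2.4]
opening: 0.0429
t: 19.05
tool_pos: [0.5518, -0.0477, 0.1684]
tool_rot: [0.978, 1.356, -0.962]
contact_force: [0.9, 0.6, 1.3]
opening: 0.043
t: 19.47
tool_pos: [0.5518, -0.0477, 0.1692]
tool_rot: [0.504, 1.526, -0.496]
contact_force: [0.5, 0.7, 2.8]
opening: 0.0432
[-0.224 -0.062  1.833  0.006  1.384 -1.158] [ 0.04839187 -0.03436645 -0.01322484] [ 0.55179811 -0.04767485  0.16919782]
```

```bash

python3 -m crank '[[[0,0,0.0002,7],[0,0,0.0003,14],[0,0,0.0005,21],[0,0,0.0006,28],[0,0,0.0008,35]]]'
python3 - <<'E'
from h import *
o=get_obs();print(o['q'].round(3),o['wrist_torque'],o['tool_pos'])
E
python3 -m crank '[[[0,0,0.0002,7],[0,0,0.0003,14],[0,0,0.0005,21],[0,0,0.0006,28],[0,0,0.0008,35]]]'
python3 - <<'E'
from h import *
o=get_obs();print(o['q'].round(3),o['wrist_torque'],o['tool_pos'])
E
python3 -m crank '[[[0,0,0.0002,7],[0,0,0.0003,14],[0,0,0.0005,21],[0,0,0.0005,21]]]'
python3 - <<'E'
from h import *
o=get_obs();print(o['q'].round(3),o['wrist_torque'],o['tool_pos'])
E
```

```text
t: 19.88
tool_pos: [0.5517, -0.0477, 0.1699]
tool_rot: [0.021, 1.585, -0.021]
contact_force: [-0.4, 0.5, 2.5]
opening: 0.0431
[-0.219 -0.061  1.831 -0.003  1.386 -1.762] [ 0.07498854  0.00752744 -0.02101919] [ 0.55172471 -0.04767016  0.16991204]
t: 20.3
tool_pos: [0.5517, -0.0477, 0.1708]
tool_rot: [-0.463, 1.536, 0.454]
contact_force: [0.2, -0.2, 1.7]
opening: 0.0432
[-0.215 -0.065  1.832 -0.012  1.383 -2.368] [-0.01642072 -0.01957164 -0.02177614] [ 0.55172893 -0.04774495  0.17077871]
t: 20.63
tool_pos: [0.5517, -0.0477, 0.1713]
tool_rot: [-0.746, 1.455, 0.733]
contact_force: [1.1, -0.4, 2.0]
opening: 0.043
[-0.213 -0.068  1.835 -0.015  1.379 -2.728] [-0.02577663 -0.02340847  0.04205647] [ 0.55172722 -0.04773799  0.17132355]
```

```bash

python3 -m crank '[[[0,0,0.002,0],[0,0,0.004,0],[0,0,0.006,0],[0,0,0.006,0]]]'
python3 - <<'E'
from h import *
snap('scene','s11')
import cv2
b=cv2.imread('pics/s11.png'); cv2.imwrite('pics/c11.png',cv2.resize(b[150:270,250:380],(650,600),interpolation=cv2.INTER_CUBIC))
E
```

```text
t: 20.97
tool_pos: [0.5514, -0.0476, 0.1772]
tool_rot: [-0.743, 1.456, 0.731]
contact_force: [0.5, -1.0, 0.6]
opening: 0.0434
```

View pics/c11.png

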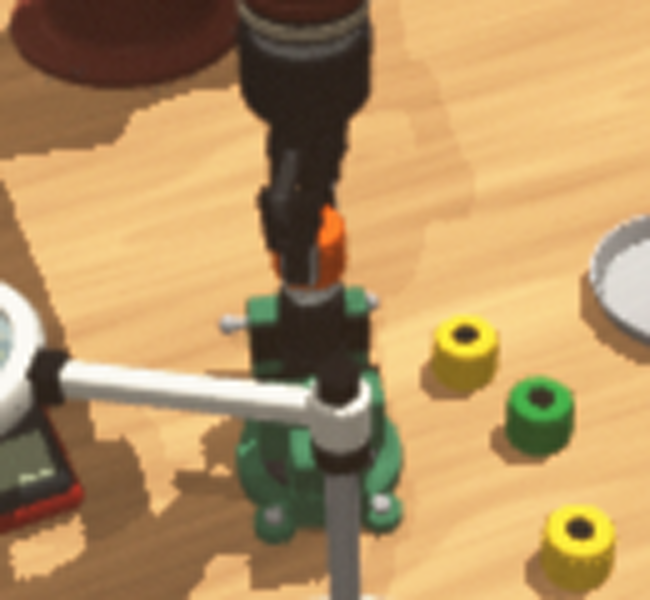

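The cap is free: it rose 6 mm with no resisting force, and the silver neck shows below it. I'll lift it clear and carry it to the dish.

```bash

python3 -m crank '[[[0,0,0.012,0],[0,0,0.027,0],[0,0,0.042,0],[0,0,0.055,0],[0,0,0.06,0]]]'
python3 -m crank '[[[-0.002,0.02,0,0],[-0.005,0.05,0,0],[-0.008,0.082,0,0],[-0.011,0.114,0,0],[-0.014,0.146,0,0]]]'
python3 -m crank '[[[-0.003,0.032,0,0],[-0.006,0.064,0,0],[-0.010,0.096,0,0],[-0.013,0.123,0,0],[-0.017,0.147,0,0]]]'
python3 -m crank '[[[0,0.010,-0.02,0],[0,0.015,-0.05,0],[0,0.015,-0.08,0],[0,0.015,-0.11,0],[0,0.015,-0.12,0]]]'
python3 -m crank '[[[0,0,0,0]]]'
python3 - <<'E'
from h import *
snap('wrist','w12');snap('scene','s12');snap('top','t12')
o=get_obs();print(o['q'].round(3),o['wrist_torque'],o['tool_pos'])
M=R.from_rotvec(o['tool_rot']).as_matrix();print(M.round(3))
b=cv2.imread('pics/s12.png'); cv2.imwrite('pics/c12.png',cv2.resize(b[130:260,320:460],(646,600),interpolation=cv2.INTER_CUBIC))
E
```

```text
t: 21.43
tool_pos: [0.5523, -0.0478, 0.24]
tool_rot: [-0.745, 1.453, 0.729]
contact_force: [0.5, 0.6, -0.1]
opening: 0.0433
t: 21.85
tool_pos: [0.5368, 0.0997, 0.2368]
tool_rot: [-0.743, 1.457, 0.731]
contact_force: [1.0, -0.4, 0.1]
opening: 0.0427
t: 22.27
tool_pos: [0.5197, 0.2472, 0.2368]
tool_rot: [-0.744, 1.456, 0.733]
contact_force: [1.1, -0.1, -0.9]
opening: 0.043
t: 22.68
tool_pos: [0.5169, 0.2595, 0.1113]
tool_rot: [-0.744, 1.465, 0.734]
contact_force: [-1.2, 0.3, -1.1]
opening: 0.043
t: 22.77
tool_pos: [0.5176, 0.2595, 0.1129]
tool_rot: [-0.744, 1.464, 0.733]
contact_force: [-0.1, -0.3, -0.7]
opening: 0.0432
[ 0.34   0.056  1.803 -0.009  1.292 -2.172] [-0.03061799 -0.05514357  0.01052847] [0.52169221 0.26075564 0.11917356]
[[-0.006 -0.81   0.587]
 [-0.012  0.587  0.81 ]
 [-1.    -0.002 -0.013]]
```

View pics/w12.png

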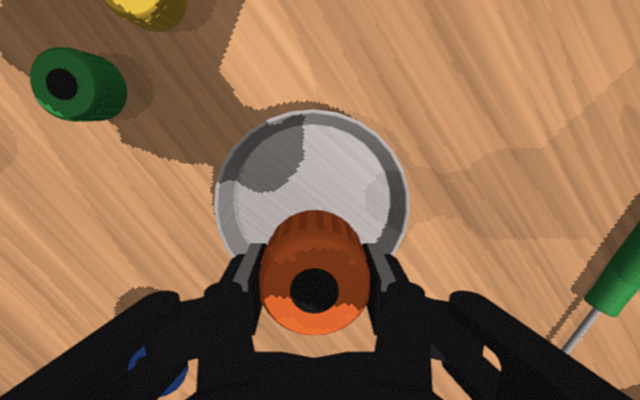

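View pics/c12.png

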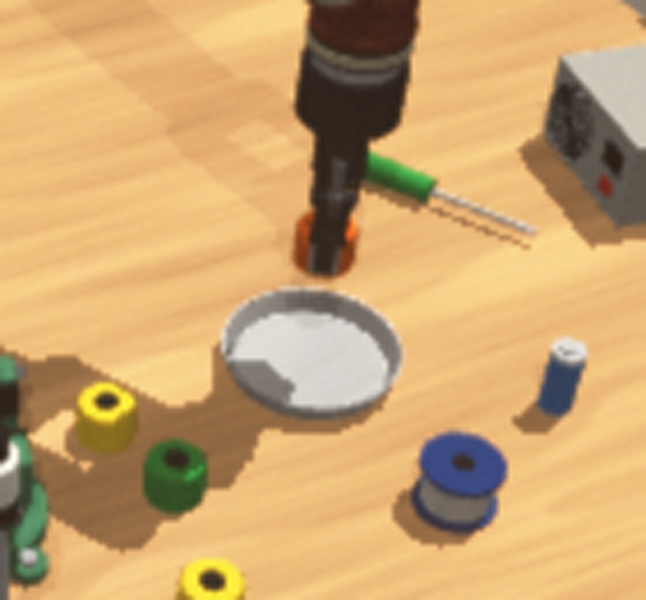

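The cap is held upright above the dish. I'll check its height relative to the TCP and the dish centre.

```bash
python3 - <<'E'
from h import *
from scipy.optimize import least_squares
z=np.load('pics/w12.npz',allow_pickle=True);p,d,m=z['p'],z['d'],z['m'][0]
P=pts(m,d); hsv=cv2.cvtColor(p,cv2.COLOR_RGB2HSV); H,S,V=[hsv[...,i].astype(int) for i in range(3)]
k=((S>180)&(H<14)&(V>60))&(P[...,2]>.09)&(P[...,2]<.18); k[:,:255]=0;k[:,380:]=0
q=P[k]; print('cap top z',np.percentile(q[:,2],[30,50,70,90]), 'xy top',q[q[:,2]>np.percentile(q[:,2],60)].mean(0))
w=P[(P[...,2]<.012)&(P[...,2]>-.002)&(S<60)&(np.hypot(P[...,0]-.52,P[...,1]-.26)<.05)];print('floor',len(w),np.median(w[:,2]))
kk=(S<80)&(P[...,2]>.014)&(P[...,2]<.027)&(np.hypot(P[...,0]-.52,P[...,1]-.26)<.09);w=P[kk]
r=least_squares(lambda c:np.hypot(w[:,0]-c[0],w[:,1]-c[1])-.069,[.52,.26],loss='soft_l1',f_scale=.003); print(' dish',len(w),r.x.round(4))
o=get_obs();print(o['tool_pos'])
E
```

```text
cap top z [0.13983636 0.14069352 0.14115723 0.14170242] xy top [0.51564444 0.25822475 0.14147041]
floor 8943 0.004534859799762203
 dish 4066 [0.5213 0.2614]
[0.52169221 0.26075564 0.11917356]
```

```bash

python3 -m crank '[[[0,0,-0.02,0],[0,0,-0.04,0],[0,0,-0.06,0],[0,0,-0.075,0],[0,0,-0.085,0]]]'
python3 -m crank '[[[0,0,0,0],[0,0,0,0],[0,0,0,0]]]'
```

```text
t: 23.33
tool_pos: [0.5214, 0.2606, 0.0329]
tool_rot: [-0.744, 1.454, 0.731]
contact_force: [-0.8, 0.3, -2.1]
opening: 0.0434
t: 23.58
tool_pos: [0.5219, 0.2609, 0.0341]
tool_rot: [-0.744, 1.453, 0.731]
contact_force: [-0.6, -0.5, -0.2]
opening: 0.0433
```

```bash

python3 -m crank '[[[0,0,-0.006,0],[0,0,-0.012,0],[0,0,-0.018,0],[0,0,-0.020,0],[0,0,-0.020,0]]]'
python3 -m crank '[[[0,0,-0.001,0],[0,0,-0.002,0],[0,0,-0.002,0]]]'
python3 -m crank '[[[0,0,-0.001,0],[0,0,-0.0015,0],[0,0,-0.0015,0]]]'
```

```text
t: 24.0
tool_pos: [0.5197, 0.2602, 0.0109]
tool_rot: [-0.744, 1.458, 0.732]
contact_force: [-0.3, 0.1, 0.1]
opening: 0.0432
t: 24.25
tool_pos: [0.5206, 0.2605, 0.0104]
tool_rot: [-0.744, 1.456, 0.732]
contact_force: [-1.6, -0.4, 2.0]
opening: 0.0434
t: 24.5
tool_pos: [0.5206, 0.2605, 0.0104]
tool_rot: [-0.744, 1.457, 0.732]
contact_force: [-6.1, -2.5, 11.2]
opening: 0.043
```

The cap is on the floor: the force is up to 11 N at TCP z = 10.4 mm. I'll back off slightly and release.

```bash

python3 -m crank '[[[0,0,0.001,0],[0,0,0.0015,0]]]'
python3 -m crank '[[[0,0,0,0],[0,0,0,0],[0,0,0,0],[0,0,0,0]]]' 0.68 20
python3 - <<'E'
from h import *
print(get_obs()['contact_force'],get_obs()['tool_pos']);snap('wrist','w13')
E
```

```text
t: 24.67
tool_pos: [0.5209, 0.2606, 0.0104]
tool_rot: [-0.744, 1.455, 0.731]
contact_force: [0.6, 0.2, -0.0]
opening: 0.043
t: 25.0
tool_pos: [0.5202, 0.2603, 0.0096]
tool_rot: [-0.744, 1.457, 0.732]
contact_force: [-0.3, 1.0, 0.1]
opening: 0.0583
[-0.30106869  0.97651681  0.10829749] [0.52017713 0.26034391 0.00963869]
```

View pics/w13.png

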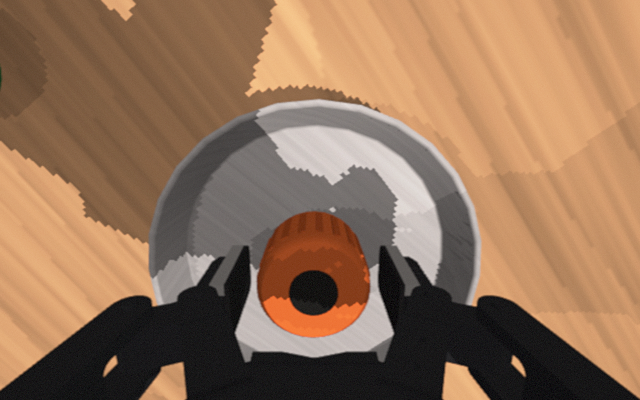

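The cap is released with clear gaps on both sides, at (313,275) inside the dish. I'll lift straight up and retreat.

```bash

python3 -m crank '[[[0,0,0.01,0],[0,0,0.03,0],[0,0,0.06,0],[0,0,0.09,0],[0,0,0.12,0]]]'
python3 -m crank '[[[0,0,0.03,0],[0,0,0.06,0],[0,0,0.09,0],[-0.02,0.02,0.11,0],[-0.04,0.04,0.12,0]]]'
python3 -m crank '[[[-0.02,0.03,0,0],[-0.04,0.06,0,0],[-0.06,0.09,0,0],[-0.07,0.10,0,0],[-0.07,0.10,0,0]]]'
python3 - <<'E'
from h import *
snap('wrist','w14');snap('scene','s14');p,d,m=snap('top','t14')
for f in('s14','t14'):
    z=np.load(f'pics/{f}.npz',allow_pickle=True);p,d,m=z['p'],z['d'],z['m'][0]
    P=pts(m,d); hsv=cv2.cvtColor(p,cv2.COLOR_RGB2HSV); H,S,V=[hsv[...,i].astype(int) for i in range(3)]
    k=(S>180)&(H<14)&(V>70)&(np.hypot(P[...,0]-.52,P[...,1]-.26)<.08)&(P[...,2]<.07); q=P[k]; print(f,k.sum(),q.mean(0),np.percentile(q[:,2],[5,50,95]))
    k=(P[...,2]>.252)&(P[...,2]<.278)&(S<100)&(P[...,0]>.5)&(P[...,0]<.75)&(P[...,1]<-.2)&(P[...,1]>-.45); print(' head',k.sum(),np.median(P[k],0), (P[k].min(0)+P[k].max(0))/2)
print(get_obs()['tool_pos'],get_obs()['t'])
E
```

```text
t: 25.47
tool_pos: [0.5201, 0.2603, 0.1317]
tool_rot: [-0.744, 1.456, 0.732]
contact_force: [1.0, 0.8, 0.1]
opening: 0.0581
t: 25.88
tool_pos: [0.4819, 0.3008, 0.2553]
tool_rot: [-0.741, 1.45, 0.729]
contact_force: [-0.3, -0.2, 0.6]
opening: 0.0584
t: 26.3
tool_pos: [0.4083, 0.4023, 0.2506]
tool_rot: [-0.747, 1.455, 0.735]
contact_force: [-0.4, -0.1, -0.1]
opening: 0.0582
s14 122 [0.52968361 0.25253502 0.0302088 ] [0.0117109  0.03491682 0.04084838]
 head 1670 [ 0.64393349 -0.29254609  0.2657299 ] [ 0.63752806 -0.2797822   0.26494806]
t14 108 [0.51838688 0.26020854 0.03712182] [0.02308675 0.03829967 0.04452153]
 head 1227 [ 0.63561466 -0.28785973  0.26730536] [ 0.63328323 -0.2784262   0.26628443]
[0.4108105  0.39973225 0.25017218] 26.45
```

View pics/s14.png

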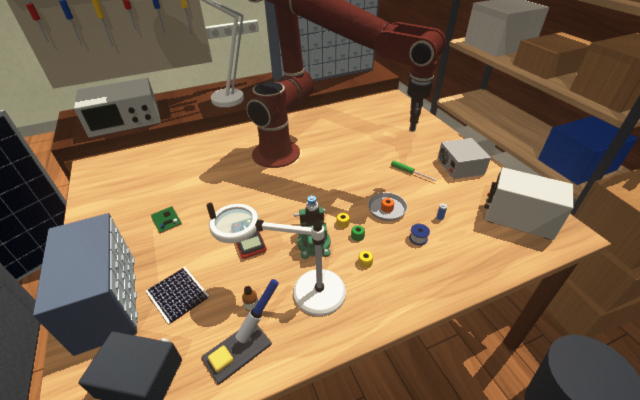

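View pics/t14.png

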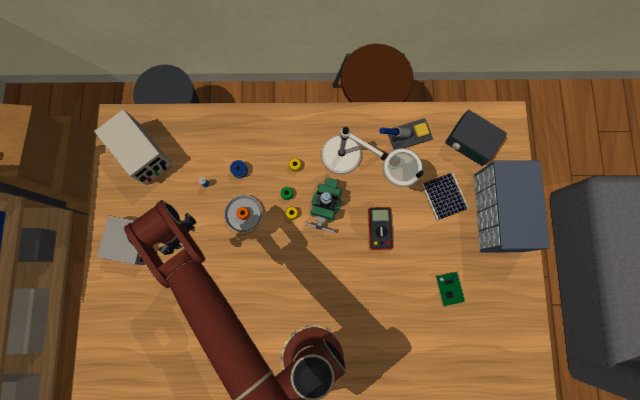

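The cap stands upright in the dish, at (387,205) in the scene view, with its top at 38 mm as expected. The magnifier head stayed at (234,223), the cell shows on the torch, and the bystanders haven't moved.

```bash
python3 -c "
from station import *
print(finish_job(), get_obs()['t'])"
```

```text
the job is handed in; nothing more can be done
the job is handed in; nothing more can be done
```

The job is done and was handed in at about 26.5 s on the robot's clock, well under the 72 s limit.

- **Magnifier:** I swung it about 72° to the robot's right by its peg and left it there. Its lens ended up about 0.25 m from the torch.
- **Unscrewing:** I turned the cap anticlockwise in two strokes, about 10.5 rad in all. I held it through release; it then lifted off with no resistance.
- **Placing:** I set it on its rim in the dish, with up to 11 N of contact just before I backed off. I then let go and drew the arm well clear.

**Last checks:**
- The cap stands upright near the dish's centre, with its top at about 38 mm (4 mm floor plus 34 mm cap).
- The dish, the other things on the bench and the magnifier look unmoved in both views.
- The cell is showing on the torch, and the arm reads no contact force.

None of the checks failed. Small disagreements of 1–2 mm between camera views were within the calibration. The scene view put the cap about 1 cm from where the top view did, because it mostly sees the cap's near side.

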